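# Lock the telescoping prop, then lay the bar across it

### The arm

A 7-joint arm with a two-finger parallel gripper is mounted at the origin on the work surface. World frame = base frame: x ahead of the robot, y to its left, z up, the work surface at z = 0. Lengths are in m, angles in degrees, forces in N, time in s.
With the tool pointing down it reaches from about 0.425 to 0.875 m from the base axis. Payload 4.7 kg.
Tool frame: the origin (TCP) lies on the mounting face of the last link; the fingertips stand tcp_to_tips ahead of it and the grasp point (between the pads) lies 164 mm ahead of it (tcp_to_tips is the distance from the TCP to the fingertips, in m); z points along the fingers, y is the line along which they close (so a half turn about z gives the same grasp; the last joint's range is limited). The gripper opens to 87 mm and grips with 3 to 60 N. Pads are 19 mm wide; open, the fingers measure 117 mm over their backs; the gripper's body (75 mm by 190 mm) begins 51 mm behind the grasp point.
Start: joints at [69.391, 18.392, -4.016, 83.108, 1.295, 78.541, -3.26], TCP at [0.237, -0.605, 0.405] pointing down, gripper open.
Joint ranges: [-163.93, 163.93], [-17.29, 119.83], [-79.2, 71.16], [3.27, 140.29], [-89.18, 269.18], [5.43, 117.66], [-154.24, 154.24]. Speed limits (degrees/s): [147.25, 147.25, 180, 180, 180, 180, 180].

### API

Orientations are given as [roll, pitch, yaw] about the fixed x, y, z axes, in that order (R = Rz(yaw) Ry(pitch) Rx(roll)).
In Python, from cell import get_obs, read_camera, sign_off, tcp_to_tips gives the robot as it stands.
- The arm moves only by the tool drive_tool, never from a script. Its argument "rows" is one flat list of numbers, 7 for each row, row after row: the shift along the tool's x, y, z in m, then the turn, a rotation vector about the tool's x, y, z in rad, then the gripper command: -1 is shut, 1 is fully open, values between are in proportion. In form: [tx, ty, tz, rx, ry, rz, fingers, tx, ty, tz, rx, ry, rz, fingers, ...]. A call has 1 to 5 rows; each row shifts and turns the commanded pose from where the row before left it, along the tool's axes as they then stand; what a row does not reach is not made up. A row lasts 1/8 s, in which the tool goes at most 62.5 mm and 10.7 degrees, less where a joint would pass 70% of its speed; a pose out of reach is approached as far as the arm can. A call is refused whole if a number of a shift passes 0.0625 or a number of a turn 0.188, either way. A call with a gripper value outside its range is refused whole. The fingers move at their own pace and stop on an object; "grip_force" is the grip in N (left out, the last holds). Time passes only in rows, so rows that do not move let the fingers close. It gives the time, the measured TCP pose, the force, the opening and the grip force at its end, in the units of the state.
- get_obs(): the state, without advancing time (a new reading comes with each control period).
- read_camera(name): name is "scene" or "side" or "wrist"; returns a dict with "color" (400x640x3 uint8, blue, green, red), "fov_y" (degrees; the focal length in pixels is half the picture's height over the tangent of half this angle, whatever the lens; pixels are square), "cx", "cy" (the principal point, pixels), "cam_to_world" (4x4, takes a point from camera to world coordinates); the wrist camera has in their place "mount" (4x4, takes a point from camera to tool coordinates, whose origin is the TCP and whose axes are the flange's). Camera axes: x right, y up, looking along -z (the intrinsics and any distortion apply to the point x, -y, -z); pixel columns grow to the right and rows downward; lengths in m; the calibration is good to about 2 mm. The wrist camera is an equidistant fisheye: a pixel r from the principal point sees the ray r / f radians off the axis. A picture is of the moment at which its call begins: read the wrist's pose just before it. There is no depth.
- sign_off(): hands the job in; it is judged then, once.
The state is a dict: "time_s": time; "qpos": joint angles; "joint_velocities": joint speeds; "effort": joint torques, N m; "tool_pos": TCP position; "tool_rot": TCP orientation; "force": force on the tool from outside, world axes, zero at the start; "wrist_torque": the same for the moment, N m; "grip_width": finger opening in m; "grasp_force": force on a finger pad.
Only numpy, scipy, OpenCV 4.12 (cv2) and the standard library are available. Lean on these libraries where they do the work, as an engineer would, in place of code of your own. Each camera call takes 0.05 s, during which the arm holds its last target. There are 200 camera calls.

### The job

Slide the inner tube of the telescoping prop up until its sprung red button pops out through the upper hole of the sleeve, without forcing the button hard against the edge of the hole. Then set the loose rectangular bar down gently in the two yellow saddles, the prop's and the fixed rest's, roughly centred between them, and let go. Leave the other things on the bench alone.

Things in the scene. Friction and masses are not known exactly. Their poses are not given: they have to be found in the camera images.
- prop: Fixed telescoping prop, bolted on a blue bed plate; origin at the centre of the underside of its base plate (100 x 85 x 8 mm), 12 mm above the bench, z up. A square dark steel sleeve (40 x 40 mm outside, 3 mm wall) stands in it to about z = 133 mm. Its face towards the prop's +x has two 13 mm holes. An inner tube with a yellow saddle on top slides up and down in the sleeve.
- upper_hole (a point): Nominal place of the sleeve's upper hole: on the sleeve's face, 103 mm above the prop's origin (the lower hole is 65 mm below). The sleeve was clamped up to 12 mm higher or lower than nominal, differently each time, so the real hole lies up to 12 mm above or below this point. The sleeve stays put.
- head: Inner tube (30 x 30 mm aluminium) with yellow saddle; origin at the centre of the saddle's channel floor, axes as the prop's. Saddle 62 mm wide in x, 50 mm long in y: plate 10 mm thick under the floor, on both x sides 6 mm lips rising 16 mm above it; the 50 mm channel between runs along y. Weighs 0.26 kg; rubbing of about 4 N holds it where left, but not under the bar unless locked.
- head_foot (a point): Point on the inner tube's axis level with the button, 102 mm below head. At the start it is 58 to 81 mm above the prop's origin: the button is caught inside the sleeve between the holes. Sliding up takes about 7 N at the tube. In the upper hole the button has 1.5 mm of play up and down, then blocks the tube both ways; head's floor is then 205 mm (+-13.5) above the prop's origin.
- snap: Red flat-nosed snap button (10 mm diameter) of the inner tube; origin at the centre of its flat tip, x outward (the prop's +x). A spring pushes it out with 2 to 4 N. Caught inside the sleeve, its tip lies 17 mm from the tube's axis; popped through a hole, 28 mm (8 mm beyond the sleeve's face). The small button should not be pulled or pushed against a hole's edge with more than 15 N.
- rest: Fixed rest post on the same bed, 200 to 240 mm from the prop, on either side of it; origin at the centre of the underside of its base plate (12 mm above the bench), axes as the prop's. Grey 40 x 40 mm post with the same kind of yellow saddle on top: channel along y, in line with the prop's, floor 205 mm above the origin.
- bar: Loose bare aluminium-coloured rectangular tube, 320 mm long (x), 40 mm wide (y), 25 mm high (z), 0.6 to 0.9 kg; origin at the centre of its underside. Lies flat on the bench.
- ring_bed: Steel ring, 52 mm across, 12 mm high, lying on the bed between prop and rest; origin under its centre. Bystander.
- ring_a: Steel ring, 68 mm across, 18 mm high, origin under its centre. Bystander.
- ring_b: Aluminium disc with a small bore, 68 mm across, 18 mm high, origin under its centre. Bystander.
- plate: Dark steel plate with holes, 110 x 75 x 8 mm, origin under its centre. Bystander.
- drill: Green and black cordless drill standing on its battery, 190 mm tall, origin under its centre. Bystander.
- hammer: Hammer lying on the bench, about 300 mm long. Bystander.
- driver: Screwdriver with red handle lying on the bench, about 200 mm long. Bystander.

How it is judged:
By the outcome, as a careful person would: the job done as asked, in the order asked, and still so for the second after the job is handed in, with the robot touching nothing.
It also fails if it takes over 58 s, if anything falls off the work surface, if the arm or the gripper's body presses on something with over 40 N, if the wrist force passes 120 N, or if a joint passes its speed limit or range.

## Working session

There is one attempt and no reset: what is moved stays moved. The work goes in short steps, Python scripts to look and compute and a tool call to move; the robot and the scene stay as the last step left them, time stands still between calls to the robot, and variables do not carry over. Pictures are saved under pics/ and viewed, at most 12 in all, crops included, and the job is handed in when it is done.

Besides the shell and the picture viewer there is one more tool, called by a JSON object that holds its "op" and its "data". drive_tool: Moves the arm, as the interface text tells. Its arguments: {"type":"object","properties":{"rows":{"type":"array","items":{"type":"number"}},"grip_force":{"type":"number"}},"required":["rows"]}

```bash
mkdir -p pics; ls; python3 - <<'E'
from cell import *
import cv2,numpy as np
o=get_obs();print(o,tcp_to_tips)
for n in("scene","side","wrist"):
    c=read_camera(n);cv2.imwrite(f"pics/{n}0.png",c["color"]);print(n,{k:(np.round(v,4).tolist()) for k,v in c.items() if k!="color"})
a=[cv2.imread(f"pics/{n}0.png") for n in("scene","side")]
E
```

```text
pics
{'time_s': 0.0, 'qpos': array([69.39020642, 18.43960938, -4.01553342, 83.17162668,  1.29447869,
       78.53974808, -3.26077914]), 'joint_velocities': array([ 0.02255661, -0.01682163, -0.01505428, -0.05138072,  0.01989507,
        0.01138138, -0.07255351]), 'effort': array([ 2.25634285e-04, -4.91286242e+01, -4.03945176e-01, -3.12527883e+01,
       -6.40417007e-02,  4.37301700e-02,  1.43210900e-04]), 'tool_pos': array([ 0.23726028, -0.60495207,  0.40368365]), 'tool_rot': array([-1.79894224e+02,  5.01597444e-03,  2.14185940e+01]), 'force': array([ 0.59235574,  0.95886575, -0.34956593]), 'wrist_torque': array([-0.04662716, -0.0301721 ,  0.0253479 ]), 'grasp_force': 0.0, 'grip_width': 0.08726197133652817} 0.1822
scene {'fov_y': 45.728, 'cx': 324.2977, 'cy': 204.3279, 'cam_to_world': [[-0.0471, -0.8122, 0.5815, 1.3209], [0.9988, -0.0297, 0.0393, 0.0724], [-0.0146, 0.5826, 0.8126, 1.2139], [0.0, 0.0, 0.0, 1.0]]}
side {'fov_y': 50.4455, 'cx': 322.5892, 'cy': 200.5415, 'cam_to_world': [[-0.8184, 0.3875, -0.4244, -0.0505], [-0.5747, -0.5528, 0.6035, 0.8991], [-0.0007, 0.7378, 0.6751, 1.1239], [0.0, 0.0, 0.0, 1.0]]}
wrist {'fov_y': 65.7065, 'cx': 319.5903, 'cy': 202.2464, 'mount': [[0.0008, 0.9617, 0.274, 0.0762], [1.0, -0.0008, -0.0, -0.0005], [0.0002, 0.274, -0.9617, 0.0193], [0.0, 0.0, 0.0, 1.0]]}
```

View pics/scene0.png

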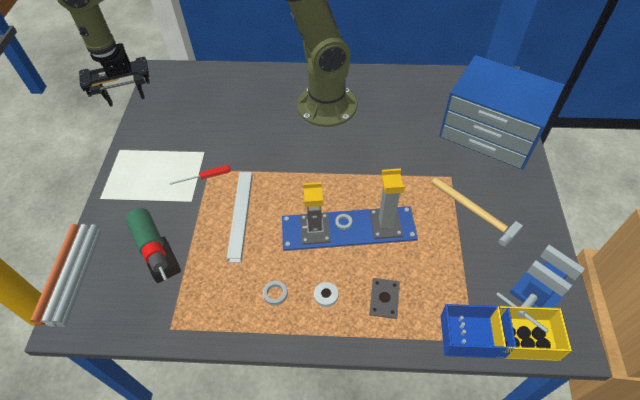

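View pics/side0.png

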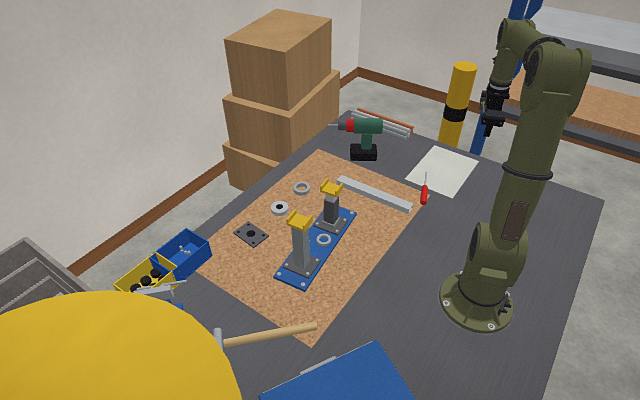

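The scene view shows the prop at about (315,225), the rest at (387,215), the bar from (246,173) to (234,260), and the ring on the bed at (344,221). The side view agrees. I'll zoom in on the bed.

```bash
cat > h.py <<'E'
from cell import *
import cv2,numpy as np
from scipy.spatial.transform import Rotation as R
def ray(c,u,v,T=None):
    f=200/np.tan(np.radians(c["fov_y"]/2));x=(u-c["cx"])/f;y=(v-c["cy"])/f
    if T is None: d=np.array([x,-y,-1]);T=c["cam_to_world"]
    else:
        r=np.hypot(x,y);d=np.array([x/r*np.sin(r),-y/r*np.sin(r),-np.cos(r)])
    d=T[:3,:3]@d;return T[:3,3],d/np.linalg.norm(d)
def onz(c,u,v,z,T=None):
    o,d=ray(c,u,v,T);return o+d*(z-o[2])/d[2]
def proj(c,p,T=None):
    f=200/np.tan(np.radians(c["fov_y"]/2));M=np.linalg.inv(c["cam_to_world"] if T is None else T);q=M[:3,:3]@p+M[:3,3]
    if T is None: return c["cx"]-f*q[0]/q[2],c["cy"]+f*q[1]/q[2]
    s=np.hypot(q[0],q[1]);th=np.arctan2(s,-q[2]);return c["cx"]+f*th*q[0]/s,c["cy"]-f*th*q[1]/s
def tri(r1,r2):
    (o,d),(p,e)=r1,r2
    s=np.linalg.lstsq(np.c_[d,-e],p-o,rcond=None)[0];a=o+d*s[0];b=p+e*s[1];return (a+b)/2,np.linalg.norm(a-b)
def wristT(c,o):
    T=np.eye(4);T[:3,:3]=R.from_euler("xyz",o["tool_rot"],degrees=True).as_matrix();T[:3,3]=o["tool_pos"];return T@c["mount"]
E
python3 - <<'E'
from h import *
S=read_camera("scene");D=read_camera("side")
a=cv2.resize(S["color"][155:265,225:425],None,fx=3.9,fy=3.9,interpolation=cv2.INTER_CUBIC)
cv2.imwrite("pics/s1.png",a)
for n,c in(("S",S),("D",D)):
    hsv=cv2.cvtColor(c["color"],cv2.COLOR_BGR2HSV);m=cv2.inRange(hsv,(18,120,80),(32,255,255))
    k,l,st,ce=cv2.connectedComponentsWithStats(m)
    print(n,[(st[i].tolist(),ce[i].round(1).tolist()) for i in range(1,k) if 100<st[i][4]<2000])
    m=cv2.inRange(hsv,(100,120,40),(125,255,255));k,l,st,ce=cv2.connectedComponentsWithStats(m)
    for i in range(1,k):
        if 1000<st[i][4]<8000: print("blue",ce[i],cv2.boxPoints(cv2.minAreaRect(np.argwhere(l==i)[:,::-1].astype(np.float32))).round(1).tolist())
    x0,y0,x1,y1=(220,165,262,270) if n=="S" else (325,165,420,220)
    m=np.zeros((400,640),np.uint8);m[y0:y1,x0:x1]=cv2.inRange(hsv,(0,0,100),(180,60,255))[y0:y1,x0:x1]
    p=np.argwhere(m)[:,::-1].astype(np.float32);print("bar",len(p),cv2.boxPoints(cv2.minAreaRect(p)).round(1).tolist())
E
```

```text
S [([381, 168, 24, 26, 491], [392.3, 180.8]), ([303, 182, 21, 26, 469], [312.8, 194.2]), ([0, 259, 41, 67, 1497], [17.1, 293.0])]
blue [242.61271249  30.3834442 ] [[179.0, 62.0], [179.0, 0.0], [306.0, 0.0], [306.0, 62.0]]
blue [610.21753039  70.3112604 ] [[558.0, 0.0], [639.0, 0.0], [639.0, 118.0], [558.0, 118.0]]
blue [346.26591598 229.81290602] [[280.5, 216.0], [413.70001220703125, 205.6999969482422], [416.29998779296875, 239.10000610351562], [283.1000061035156, 249.3000030517578]]
blue [473.45454545 331.35420875] [[439.70001220703125, 355.8999938964844], [441.29998779296875, 303.70001220703125], [517.2000122070312, 306.0], [515.5999755859375, 358.20001220703125]]
blue [114.10323034 377.33005618] [[68.5999984741211, 357.6000061035156], [81.69999694824219, 339.0], [155.10000610351562, 390.79998779296875], [142.0, 409.29998779296875]]
bar 1490 [[220.0, 165.0], [261.0, 165.0], [261.0, 262.0], [220.0, 262.0]]
D [([446, 61, 32, 49, 1074], [460.9, 84.6]), ([438, 117, 26, 31, 516], [449.8, 132.2]), ([320, 178, 23, 19, 272], [330.6, 187.9]), ([286, 209, 27, 23, 373], [298.7, 220.6])]
blue [314.382263   252.51605505] [[272.70001220703125, 276.5], [327.79998779296875, 193.8000030517578], [356.6000061035156, 213.10000610351562], [301.5, 295.70001220703125]]
blue [185.92907801 252.67762734] [[154.39999389648438, 251.1999969482422], [193.10000610351562, 222.1999969482422], [217.39999389648438, 254.5], [178.60000610351562, 283.5]]
blue [347.39587918 379.30446089] [[259.0, 399.0], [259.0, 340.0], [415.0, 340.0], [415.0, 399.0]]
bar 1264 [[325.0, 165.0], [419.0, 165.0], [419.0, 219.0], [325.0, 219.0]]
```

View pics/s1.png

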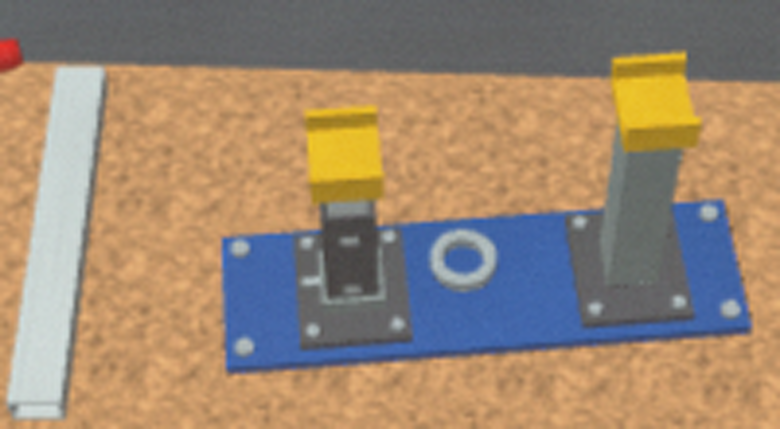

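The crop shows the bed's corners at (222,240), (722,202), (750,330) and (230,370). The two sleeve holes face the camera (+x) at (350,240) and (352,288), and the bar's top face runs from (57..105,67) to (10..62,405).

```bash
python3 - <<'E'
from h import *
np.set_printoptions(precision=4,suppress=True)
S=read_camera("scene");D=read_camera("side")
def cr(u,v): return 225+u/3.9-.37,155+v/3.9-.37
print("bed",*[onz(S,*cr(*p),.012)[:2] for p in((222,240),(722,202),(750,330),(230,370))])
print("bar",*[onz(S,*cr(*p),.025)[:2] for p in((57,67),(105,67),(62,405),(10,403))])
print("head",tri(ray(S,312.8,194.2),ray(D,330.6,187.9)),"rest",tri(ray(S,392.3,180.8),ray(D,298.7,220.6)))
print("base prop",*[onz(S,*cr(*p),.020)[:2] for p in((297,235),(400,228),(410,341),(302,348))])
print("base rest",*[onz(S,*cr(*p),.020)[:2] for p in((567,217),(677,208),(692,318),(584,325))])
E
```

```text
bed [ 0.5102 -0.1147] [0.4591 0.2794] [0.5775 0.2936] [ 0.6275 -0.097 ]
bar [ 0.3501 -0.2679] [ 0.3487 -0.2278] [ 0.6692 -0.2156] [ 0.669  -0.2541]
head (array([ 0.5534, -0.0089,  0.1854]), np.float64(0.0027903634651887613)) rest (array([0.5256, 0.203 , 0.2187]), np.float64(0.002153916596017524))
base prop [ 0.5087 -0.0552] [0.4991 0.0251] [0.6018 0.0371] [ 0.611  -0.0436]
base rest [0.4838 0.1558] [0.4719 0.2423] [0.5735 0.2492] [0.5828 0.1677]
```

{"op": "drive_tool", "data": {"rows": [0.0342,-0.0293,-0.006,0,0,0,1,0.0342,-0.0293,-0.006,0,0,0,1,0.0342,-0.0293,-0.006,0,0,0,1,0.0342,-0.0293,-0.006,0,0,0,1,0.0342,-0.0293,-0.006,0,0,0,1]}}

```text
time_s: 0.98
tool_pos: [0.3436, -0.4048, 0.4352]
tool_rot: [180.0, -0.0, 21.4]
force: [0.3, 0.1, 1.4]
grip_width: 0.0868
grasp_force: 0.0
```

{"op": "drive_tool", "data": {"rows": [0.0342,-0.0293,-0.006,0,0,0,1,0.0342,-0.0293,-0.006,0,0,0,1,0.0342,-0.0293,-0.006,0,0,0,1,0.0342,-0.0293,-0.006,0,0,0,1,0.0342,-0.0293,0,0,0,0,1]}}

```text
time_s: 1.6
tool_pos: [0.4493, -0.206, 0.4596]
tool_rot: [179.9, -0.0, 21.4]
force: [0.2, -0.9, -0.0]
grip_width: 0.0868
grasp_force: 0.0
```

{"op": "drive_tool", "data": {"rows": [0.0342,-0.0293,0,0,0,0,1,0.0342,-0.0293,0,0,0,0,1,0.0342,-0.0293,0,0,0,0,1,0.0342,-0.0293,0,0,0,0,1,0.0342,-0.0293,0,0,0,0,1]}}

```text
time_s: 2.22
tool_pos: [0.5549, -0.0074, 0.459]
tool_rot: [180.0, -0.0, 21.4]
force: [-0.0, 0.9, 0.3]
grip_width: 0.0875
grasp_force: 0.0
```

{"op": "drive_tool", "data": {"rows": [0,0,0,0,0,-0.1655,1,0,0,0,0,0,-0.1655,1,0,0,0,0,0,-0.1655,1,0,0,0,0,0,-0.1655,1]}}

```text
time_s: 2.72
tool_pos: [0.5544, -0.0086, 0.4587]
tool_rot: [180.0, 0.0, 59.7]
force: [-0.5, -0.0, -0.1]
grip_width: 0.0872
grasp_force: 0.0
```

{"op": "drive_tool", "data": {"rows": [0,0,0,0,0,-0.1655,1,0,0,0,0,0,-0.1655,1,0,0,0,0,0,-0.1655,1,0,0,0,0,0,-0.1655,1,0,0,0,0,0,0,1]}}

```text
time_s: 3.35
tool_pos: [0.5544, -0.0087, 0.4588]
tool_rot: [180.0, 0.0, 97.2]
force: [0.5, 0.7, 1.0]
grip_width: 0.0869
grasp_force: 0.0
```

```bash
python3 - <<'E'
from h import *
np.set_printoptions(precision=4,suppress=True)
o=get_obs();c=read_camera("wrist");print(o["time_s"],o["tool_pos"],o["tool_rot"],o["force"]);cv2.imwrite("pics/w1.png",c["color"])
T=wristT(c,o);print(proj(c,np.array([.5534,-.009,.178]),T))
E
```

```text
3.35 [ 0.5544 -0.0087  0.4588] [179.9983   0.0087  97.168 ] [0.5021 0.6682 0.9839]
(np.float64(317.2105403934201), np.float64(203.861583730014))
```

View pics/w1.png

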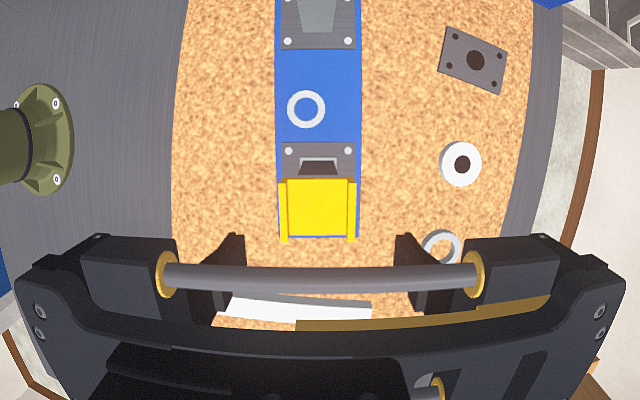

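The wrist view shows the saddle square in the frame: outer edges at u≈279 and 357, v 179–240, aligned with the tool's yaw. Next I'll get its height, centre and the hole's height.

```bash
python3 - <<'E'
from h import *
np.set_printoptions(precision=4,suppress=True)
o=get_obs();c=read_camera("wrist");T=wristT(c,o)
hsv=cv2.cvtColor(c["color"],cv2.COLOR_BGR2HSV);m=cv2.inRange(hsv,(20,150,80),(34,255,255));m[:170]=0;m[245:]=0;m[:,:270]=0;m[:,370:]=0
for v in (185,195,205,215,225,235):
    x=np.flatnonzero(m[v]);a,b=x[0]-.5,x[-1]+.5
    for z in (.19,.195,.2,.205,.21):
        w=np.linalg.norm(onz(c,a,v,z,T)-onz(c,b,v,z,T))
        if abs(w-.062)<.0012: print(v,a,b,z,w,(onz(c,a,v,z,T)+onz(c,b,v,z,T))[:2]/2)
for u in(282,318,354):
    y=np.flatnonzero(m[:,u]);print(u,y[0],y[-1],onz(c,u,y[0]-.5,.2,T),onz(c,u,y[-1]+.5,.2,T))
# hole heights, scene: plane through prop face
S=read_camera("scene");n=np.array([np.cos(np.radians(7.2)),np.sin(np.radians(7.2)),0]);p0=np.array([.555,-.009,0])+.02*n
g=cv2.cvtColor(S["color"],cv2.COLOR_BGR2GRAY);print(g[204:240,308:322])
for v in (211,216.5,228.8,231):
    O,d=ray(S,314.8,v);print(v,O+d*((p0-O)@n)/(d@n))
E
```

```text
185 277.5 355.5 0.2 0.06211144154213524 [0.5503 0.0128]
185 277.5 355.5 0.205 0.060814499527199625 [0.5502 0.0139]
195 278.5 354.5 0.195 0.062279401464786346 [0.5514 0.0033]
195 278.5 354.5 0.2 0.061005551416992224 [0.5513 0.0046]
205 278.5 354.5 0.195 0.06284539172665358 [ 0.5524 -0.0051]
205 278.5 354.5 0.2 0.06155996503063905 [ 0.5523 -0.0037]
215 278.5 354.5 0.2 0.06216859066500187 [ 0.5534 -0.0121]
215 278.5 354.5 0.205 0.0608704553256685 [ 0.5532 -0.0105]
225 280.5 354.5 0.195 0.06243767638959944 [ 0.5554 -0.0225]
225 280.5 354.5 0.2 0.06116058901909822 [ 0.5552 -0.0207]
235 280.5 354.5 0.195 0.06315917572960658 [ 0.5565 -0.0315]
235 280.5 354.5 0.2 0.06186733096023613 [ 0.5563 -0.0295]
282 178 241 [0.5225 0.0154 0.2   ] [ 0.5274 -0.0391  0.2   ]
318 178 234 [0.5508 0.0189 0.2   ] [ 0.5567 -0.0289  0.2   ]
354 183 240 [0.5796 0.0185 0.2   ] [ 0.5874 -0.0306  0.2   ]
[[130 127 129 130 132 129 130 131 131 127 130 133 131 127]
 [128 129 131 130 131 131 130 133 130 134 133 128 131 134]
 [126 136 132 136 134 135 138 135 132 137 134 117 112 140]
 [107 139 139 141 142 142 139 139 139 
[... 1333 characters left out ...]
 81  83  98 107 107 103  97  95  94  96 113]
 [145 104 106 117 120 116 120 131 135 135 152 149 148 149]
 [146 142 137 135 139 125 128 127 127 114 118 114 106 108]
 [105 106 106 105 109 105 105 106 105 107 109 107 104 106]
 [104 108 106 107 111 109 107 106 106 102 103 104 104 103]
 [104 103 105 104 103 102 103 102 101 104 104 105 100 103]
 [102 101 103 104 103 102 102  99 101 103 102 101 102 102]
 [102 103 101 101 102 103 103 103 101 100 102 104 104 103]
 [102 100 101 103 100 103 103 102 102 101 102 102 102 102]
 [102 100 102 103 102 101 101 100 102 101 103 101 101 100]]
211 [ 0.5746 -0.0048  0.1381]
216.5 [ 0.5747 -0.0056  0.1111]
228.8 [ 0.575  -0.0076  0.0474]
231 [ 0.575  -0.0079  0.0355]
```

{"op": "drive_tool", "data": {"rows": [0,-0.001,0.03,0,0,0,1,0,0,0.03,0,0,0,1,0,0,0.025,0,0,0,1,0,0,0.015,0,0,0,1,0,0,0.01,0,0,0,1], "grip_force": 20}}

```text
time_s: 4.12
tool_pos: [0.5535, -0.0088, 0.3483]
tool_rot: [-180.0, -0.0, 97.2]
force: [-0.1, -0.2, -0.7]
grip_width: 0.0873
grasp_force: 0.0
```

{"op": "drive_tool", "data": {"rows": [0,0,0,0,0,0,-1,0,0,0,0,0,0,-1,0,0,0,0,0,0,-1,0,0,0,0,0,0,-1]}}

```text
time_s: 4.62
tool_pos: [0.5527, -0.0088, 0.349]
tool_rot: [-179.8, 0.0, 97.3]
force: [-5.0, -1.1, 2.8]
grip_width: 0.0616
grasp_force: 20.0
```

{"op": "drive_tool", "data": {"rows": [0,-0.0008,0,0,0,0,-1,0,0,-0.002,0,0,0,-1,0,0,-0.003,0,0,0,-1,0,0,-0.003,0,0,0,-1]}}

```text
time_s: 5.12
tool_pos: [0.5524, -0.009, 0.3559]
tool_rot: [-179.9, -0.0, 97.3]
force: [1.5, -0.1, -8.2]
grip_width: 0.062
grasp_force: 20.0
```

{"op": "drive_tool", "data": {"rows": [0,0,-0.003,0,0,0,-1,0,0,-0.003,0,0,0,-1,0,0,-0.003,0,0,0,-1,0,0,-0.003,0,0,0,-1,0,0,0,0,0,0,-1]}}

```text
time_s: 5.75
tool_pos: [0.5524, -0.0089, 0.3691]
tool_rot: [-179.9, 0.0, 97.3]
force: [-2.0, -0.1, -5.2]
grip_width: 0.0618
grasp_force: 20.0
```

```bash
python3 - <<'E'
from h import *
S=read_camera("scene");g=S["color"];cv2.imwrite("pics/s2.png",cv2.resize(g[165:245,285:345],None,fx=7,fy=7,interpolation=cv2.INTER_CUBIC));print(get_obs()["tool_pos"],get_obs()["force"])
print(cv2.cvtColor(g,cv2.COLOR_BGR2GRAY)[200:222,310:322])
E
```

```text
[ 0.55236897 -0.00888375  0.3691592 ] [-1.80013355  0.52713756 -4.03605417]
[[ 48  47  48  49  42  42  44  43  42  41  38  40]
 [ 40  39  41  38  37  41  40  34  37  39  39  40]
 [ 39  38  37  40  43  39  41  36  34  40  39  41]
 [ 42  43  40  35  36  41  41  39  43  39  34  35]
 [ 41  43  39  39  38  45  42  36  41  40  48  63]
 [ 68  43  53  49  53  55  57  60  60  72  93 129]
 [131  84  99 102  96  98 116 114 117 119 106 150]
 [138 141 141 139 137 140 137 139 137 117 104 151]
 [139 142 140 142 139 138 139 137 135 118 102 143]
 [136 135 138 136 134 135 131 135 130 111 102 136]
 [114 118 112 104 104 104  94  93  90  88  95 120]
 [ 82  79  78  79  74  69  70  73  71  69  76 118]
 [ 70  71  67  70  73  68  73  71  72  69  74 110]
 [ 72  72  69  70  71  71  71  70  71  70  67  83]
 [ 71  70  70  72  71  69  73  71  77  71  72  76]
 [ 71  73  77  84  83  80  87  71  71  71  73  75]
 [ 71  77 112 115 101  90  91  75  72  70  69  78]
 [ 71  78 101  90  84  85  99  84  70  72  72  77]
 [ 69  74  80  85  84  85  82  68  73  73  71  84]
 [ 69  73  73  72  71  72  73  74  74  71  69  90]
 [ 69  70  70  71  72  70  73  73  73  67  74  91]
 [ 72  71  73  71  73  72  72  72  72  74  75  85]]
```

View pics/s2.png

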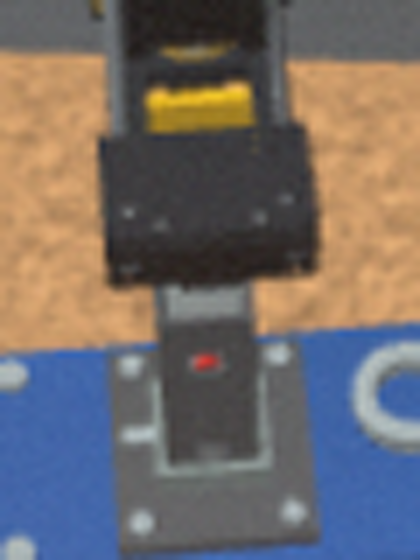

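The crop shows the red button starting to show in the upper hole at (205,362), not yet popped. I'll go on in small steps, tracking the red blob.

```bash
cat > red.py <<'E'
from h import *
S=read_camera("scene");q=S["color"][205:235,305:325].astype(int)
w=np.clip(q[...,2]-np.maximum(q[...,1],q[...,0])-25,0,None);y,x=np.mgrid[205:235,305:325]
m=w>30;print("red area",m.sum(),"sum",w.sum(),"cen",(x*w).sum()/w.sum(),(y*w).sum()/w.sum(),"rows",np.unique(y[m]),"cols",np.unique(x[m]),get_obs()["force"].round(1),get_obs()["tool_pos"].round(4))
E
python3 red.py
```

```text
red area 5 sum 1261 cen 316.1356066613799 211.16574147501981 rows [216 217] cols [313 314 315] [-3.  -0.9 -3.8] [ 0.5524 -0.0089  0.3691]
```

{"op": "drive_tool", "data": {"rows": [0,0,-0.0015,0,0,0,-1,0,0,-0.0015,0,0,0,-1]}}

```text
time_s: 6.1
tool_pos: [0.5524, -0.009, 0.3714]
tool_rot: [-179.9, -0.0, 97.3]
force: [-1.8, -0.3, -8.2]
grip_width: 0.0617
grasp_force: 20.0
```

```bash
python3 red.py
```

```text
red area 5 sum 1243 cen 316.016894609815 210.9195494770716 rows [216 217] cols [313 314 315] [-2.8 -0.9 -7.7] [ 0.5524 -0.0089  0.3716]
```

{"op": "drive_tool", "data": {"rows": [0,0,-0.001,0,0,0,-1,0,0,-0.001,0,0,0,-1]}}

```text
time_s: 6.4
tool_pos: [0.5524, -0.009, 0.3736]
tool_rot: [-179.9, 0.0, 97.3]
force: [-4.6, -1.2, -4.4]
grip_width: 0.0617
grasp_force: 20.0
```

```bash
python3 red.py
```

```text
red area 15 sum 2620 cen 314.91870229007634 214.4209923664122 rows [216 217 218 219 220] cols [313 314 315 316] [-5.2 -1.2 -5.7] [ 0.5524 -0.0089  0.3739]
```

{"op": "drive_tool", "data": {"rows": [0,0,-0.001,0,0,0,-1,0,0,-0.001,0,0,0,-1]}}

```text
time_s: 6.7
tool_pos: [0.5524, -0.0089, 0.3758]
tool_rot: [-180.0, 0.0, 97.3]
force: [-4.6, -0.3, -6.3]
grip_width: 0.0617
grasp_force: 20.0
```

```bash
python3 red.py
```

```text
red area 15 sum 2424 cen 314.8972772277228 213.93193069306932 rows [215 216 217 218 219] cols [313 314 315 316] [-5.8 -1.3 -4.8] [ 0.5524 -0.0089  0.376 ]
```

```bash
python3 - <<'E'
from h import *
S=read_camera("scene")["color"][165:245,285:345];D=read_camera("side")["color"][165:245,290:370]
f=lambda a:cv2.resize(a,(480,560) if a.shape[1]==60 else (320,560),interpolation=cv2.INTER_CUBIC)
cv2.imwrite("pics/s3.png",cv2.resize(S,None,fx=7,fy=7,interpolation=cv2.INTER_CUBIC))
E
```

```text
(no output)
```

View pics/s3.png

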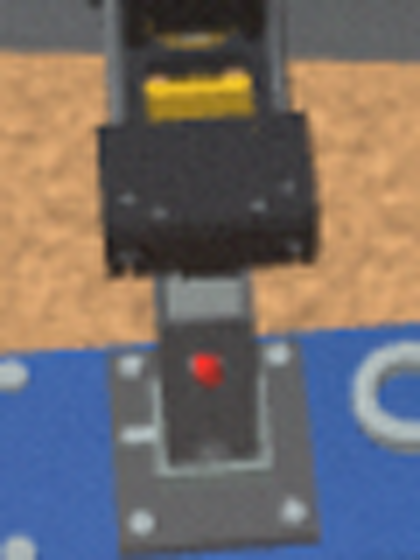

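The button stands proud at (205,368), so it has popped. Releasing, then on to the bar.

{"op": "drive_tool", "data": {"rows": [0,0,0,0,0,0,0.9,0,0,0,0,0,0,0.9,0,0,0,0,0,0,0.9]}}

```text
time_s: 7.22
tool_pos: [0.5537, -0.0085, 0.3774]
tool_rot: [179.7, 0.0, 97.3]
force: [0.4, -0.5, -0.4]
grip_width: 0.0804
grasp_force: 0.0
```

```bash
python3 red.py
```

```text
red area 15 sum 2418 cen 314.92142266335816 213.92307692307693 rows [215 216 217 218 219] cols [313 314 315 316] [-0.3  0.2  0.1] [ 0.5534 -0.0086  0.377 ]
```

{"op": "drive_tool", "data": {"rows": [0,0,-0.015,0,0,0,1,0,0,-0.03,0,0,0,1,0,0,-0.04,0,0,0,1]}}

```text
time_s: 7.65
tool_pos: [0.5525, -0.0088, 0.4622]
tool_rot: [180.0, -0.0, 97.3]
force: [0.4, -0.1, -0.6]
grip_width: 0.0868
grasp_force: 0.0
```

{"op": "drive_tool", "data": {"rows": [-0.045,-0.0144,0,0,0,0,1,-0.045,-0.0144,0,0,0,0,1,-0.045,-0.0144,0,0,0,0,1,-0.045,-0.0144,0,0,0,0,1,-0.045,-0.0144,0,0,0,0,1]}}

```text
time_s: 8.28
tool_pos: [0.5095, -0.2425, 0.4623]
tool_rot: [179.9, 0.1, 97.3]
force: [1.2, 0.7, 0.9]
grip_width: 0.0868
grasp_force: 0.0
```

{"op": "drive_tool", "data": {"rows": [0,0,0,0,0,0.184,1,0,0,0,0,0,0.184,1,0,0,0,0,0,0.184,1,0,0,0,0,0,0.184,1,0,0,0,0,0,0.184,1]}}

```text
time_s: 8.9
tool_pos: [0.5099, -0.2411, 0.4622]
tool_rot: [179.9, -0.0, 44.2]
force: [-0.3, 0.4, -0.1]
grip_width: 0.0871
grasp_force: 0.0
```

{"op": "drive_tool", "data": {"rows": [0,0,0.01,0,0,0.184,1,0,0,0.02,0,0,0.184,1,0,0,0.02,0,0,0.184,1,0,0,0.01,0,0,0.184,1,0,0,0,0,0,0,1]}}

```text
time_s: 9.52
tool_pos: [0.5098, -0.2411, 0.401]
tool_rot: [-180.0, -0.0, 2.5]
force: [0.0, -0.6, 0.6]
grip_width: 0.0872
grasp_force: 0.0
```

```bash
python3 - <<'E'
from h import *
np.set_printoptions(precision=4,suppress=True)
o=get_obs();c=read_camera("wrist");print(o["time_s"],o["tool_pos"],o["tool_rot"],o["force"],o["qpos"]);cv2.imwrite("pics/w2.png",c["color"])
T=wristT(c,o);print(proj(c,np.array([.509,-.241,.025]),T))
E
python3 red.py
```

```text
9.525 [ 0.5098 -0.2411  0.401 ] [-179.9965   -0.001     2.5184] [ 0.0043 -0.5505  0.5972] [ 45.4471   9.5468 -25.4492  95.217    4.2052  76.1841 -68.1809]
(np.float64(320.1435173976038), np.float64(181.94100607661795))
red area 17 sum 2450 cen 314.8979591836735 213.86163265306124 rows [207 215 216 217 218 219] cols [313 314 315 316 324] [ 0.1 -0.7  0.2] [ 0.5101 -0.2411  0.402 ]
```

View pics/w2.png

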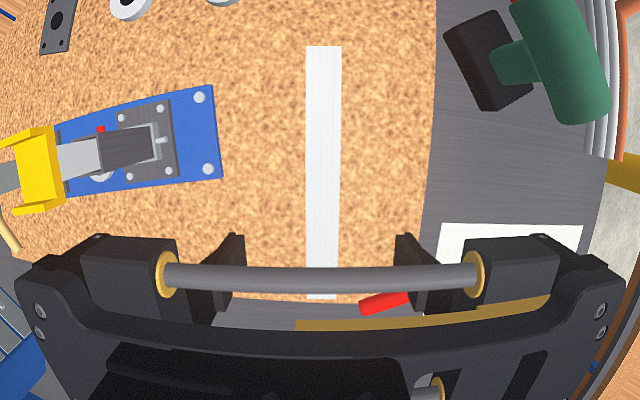

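The bar runs from (323,46) to (322,298) and lies straight along the tool's x. The popped button shows at (100,129).

```bash
python3 - <<'E'
from h import *
np.set_printoptions(precision=4,suppress=True)
o=get_obs();c=read_camera("wrist");T=wristT(c,o)
g=c["color"].min(2)
for v in (60,110,160,210,235):
    x=np.flatnonzero(g[v,270:380]>190)+270;a,b=onz(c,x[0]-.5,v,.025,T),onz(c,x[-1]+.5,v,.025,T);print(v,x[0],x[-1],a,b,(a+b)/2)
for u in(318,328):
    y=np.flatnonzero(g[30:320,u]>170)+30;print(y[0],y[-1],onz(c,u,y[0]-.5,.025,T),onz(c,u,y[-1]+.5,.025,T))
E
```

```text
60 306 341 [ 0.6516 -0.2181  0.025 ] [ 0.6537 -0.2589  0.025 ] [ 0.6527 -0.2385  0.025 ]
110 306 340 [ 0.5931 -0.2207  0.025 ] [ 0.5951 -0.2606  0.025 ] [ 0.5941 -0.2407  0.025 ]
160 305 339 [ 0.535  -0.2219  0.025 ] [ 0.5369 -0.2626  0.025 ] [ 0.536  -0.2423  0.025 ]
210 305 338 [ 0.4742 -0.224   0.025 ] [ 0.4761 -0.2651  0.025 ] [ 0.4751 -0.2446  0.025 ]
235 306 337 [ 0.4417 -0.2263  0.025 ] [ 0.4435 -0.266   0.025 ] [ 0.4426 -0.2461  0.025 ]
47 298 [ 0.6684 -0.2315  0.025 ] [ 0.3482 -0.2459  0.025 ]
47 299 [ 0.669  -0.2429  0.025 ] [ 0.3472 -0.2597  0.025 ]
```

{"op": "drive_tool", "data": {"rows": [-0.0016,0.002,0.05,0,0,0.006,1,0,0,0.055,0,0,0,1,0,0,0.055,0,0,0,1,0,0,0.035,0,0,0,1,0,0,0.018,0,0,0,1], "grip_force": 40}}

```text
time_s: 10.3
tool_pos: [0.508, -0.2433, 0.1865]
tool_rot: [-179.9, 0.1, 2.1]
force: [-0.4, -0.7, -0.4]
grip_width: 0.0872
grasp_force: 0.0
```

{"op": "drive_tool", "data": {"rows": [0,0,0,0,0,0,1,0,0,0,0,0,0,-1,0,0,0,0,0,0,-1,0,0,0,0,0,0,-1,0,0,0,0,0,0,-1]}}

```text
time_s: 10.92
tool_pos: [0.5083, -0.2434, 0.1882]
tool_rot: [180.0, -0.0, 2.1]
force: [-0.1, 0.7, -0.5]
grip_width: 0.055
grasp_force: 0.0
```

{"op": "drive_tool", "data": {"rows": [0,0,0,0,0,0,-1,0,0,0,0,0,0,-1,0,0,0,0,0,0,-1]}}

```text
time_s: 11.3
tool_pos: [0.5082, -0.2437, 0.1878]
tool_rot: [180.0, -0.0, 2.0]
force: [-0.4, -1.9, 0.2]
grip_width: 0.0394
grasp_force: 40.0
```

{"op": "drive_tool", "data": {"rows": [0,0,-0.005,0,0,0,-1,0,0,-0.02,0,0,0,-1,0,0,-0.04,0,0,0,-1,0,0,-0.05,0,0,0,-1,0,0,-0.05,0,0,0,-1]}}

```text
time_s: 11.92
tool_pos: [0.5078, -0.2426, 0.3547]
tool_rot: [-180.0, 0.0, 2.1]
force: [0.4, -0.4, -6.2]
grip_width: 0.0397
grasp_force: 40.0
```

{"op": "drive_tool", "data": {"rows": [0,0,-0.05,0,0,0,-1,0,0,-0.045,0,0,0,-1,0,0,-0.01,0,0,0,-1]}}

```text
time_s: 12.3
tool_pos: [0.5086, -0.2426, 0.4618]
tool_rot: [179.8, -0.3, 2.1]
force: [1.4, 0.0, -8.0]
grip_width: 0.0399
grasp_force: 40.0
```

```bash
python3 - <<'E'
from h import *
S=read_camera("scene")["color"];D=read_camera("side")["color"]
f=lambda a,x,y,w,h,k:cv2.resize(a[y:y+h,x:x+w],None,fx=k,fy=k,interpolation=cv2.INTER_CUBIC)
a=np.hstack([f(S,295,168,40,30,10),f(S,370,160,40,30,10)]);b=np.hstack([f(D,310,172,40,30,10),f(D,280,203,40,30,10)])
cv2.imwrite("pics/sad.png",np.vstack([a,b]))
E
python3 red.py
```

```text
red area 15 sum 2459 cen 314.8531923546157 213.87027246848314 rows [215 216 217 218 219] cols [313 314 315 316] [ 0.1  0.1 -7.5] [ 0.5078 -0.2429  0.4563]
```

View pics/sad.png

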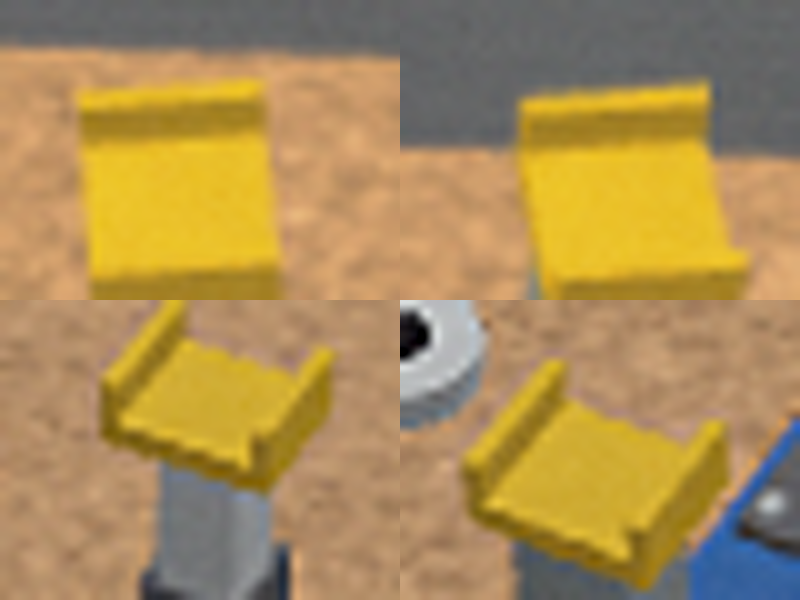

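Top tiles: the far-lip top edges run (77,95)–(262,80) on the prop and (518,98)–(710,82) on the rest. The front-lip edges run (90,268)–(280,258) and (553,285)–(747,265). I'll work out both saddle centres from these.

```bash
python3 - <<'E'
from h import *
np.set_printoptions(precision=4,suppress=True)
S=read_camera("scene")
P=[]
for n,x0,y0,z,pts in(("prop",295,168,.230,((77,95),(262,80),(280,258),(90,268))),("rest",370,160,.233,((118,98),(310,82),(347,265),(153,285)))):
    q=np.array([onz(S,x0+u/10-.45,y0+v/10-.45,z)[:2] for u,v in pts]);e=lambda d:np.degrees(np.arctan2(-d[0],d[1]))
    print(n,q.tolist(),"cen",q.mean(0),"yaw",e(q[1]-q[0]),e(q[2]-q[3]),"w",np.linalg.norm(q[3]-q[0]),np.linalg.norm(q[2]-q[1]));P.append(q.mean(0))
d=P[1]-P[0];print("line yaw",np.degrees(np.arctan2(-d[0],d[1])),np.linalg.norm(d))
n=np.array([np.cos(np.radians(7.3)),np.sin(np.radians(7.3))])
h=np.array([.5524,-.009]);print("prop offset along x vs grip",(h-P[0])@n)
E
```

```text
prop [[0.5295844211937548, -0.03809477718705924], [0.5227133893072322, 0.01093041112211876], [0.5819249026959975, 0.0186590876293702], [0.5869445585244589, -0.030449493491203516]] cen [ 0.5553 -0.0097] yaw 7.978213304259712 5.836244644920459 w 0.05786739770706258 0.05971378197988863
rest [[0.4980725100391472, 0.17244737466906834], [0.4906882532729344, 0.2240052018020448], [0.5526835172319159, 0.23074694367416093], [0.5610855208047508, 0.18008949325870818]] cen [0.5256 0.2018] yaw 8.150633339190557 9.417301590014027 w 0.063474731210807 0.062360755582449696
line yaw 7.980456641139722 0.21362984833400486
prop offset along x vs grip -0.0027745163995116983
```

{"op": "drive_tool", "data": {"rows": [0,0,0,0,0,-0.06,-1,0,0,0,0,0,-0.13,-1,0,0,0,0,0,-0.13,-1,0,0,0,0,0,-0.13,-1,0,0,0,0,0,-0.13,-1]}}

```text
time_s: 13.12
tool_pos: [0.5077, -0.2432, 0.4546]
tool_rot: [-179.7, 0.1, 35.5]
force: [-0.4, 0.6, -8.0]
grip_width: 0.0398
grasp_force: 40.0
```

{"op": "drive_tool", "data": {"rows": [0,0,0,0,0,-0.13,-1,0,0,0,0,0,-0.13,-1,0,0,0,0,0,-0.13,-1,0,0,0,0,0,-0.13,-1,0,0,0,0,0,-0.13,-1]}}

```text
time_s: 13.75
tool_pos: [0.5077, -0.2432, 0.4547]
tool_rot: [-179.7, -0.1, 72.8]
force: [-0.3, -0.2, -7.0]
grip_width: 0.0396
grasp_force: 40.0
```

{"op": "drive_tool", "data": {"rows": [0,0,0,0,0,-0.13,-1,0,0,0,0,0,-0.13,-1,0,0,0,0,0,-0.13,-1,0,0,0,0,0,-0.05,-1,0,0,0,0,0,0,-1]}}

```text
time_s: 14.38
tool_pos: [0.5078, -0.2433, 0.4552]
tool_rot: [-179.8, -0.2, 97.7]
force: [0.0, 0.1, -7.4]
grip_width: 0.0397
grasp_force: 40.0
```

{"op": "drive_tool", "data": {"rows": [0.02,0.004,0,0,0,0,-1,0.035,0.008,0,0,0,0,-1,0.04,0.009,0,0,0,0,-1,0.04,0.009,0,0,0,0,-1,0.04,0.009,0,0,0,0,-1]}}

```text
time_s: 15.0
tool_pos: [0.5229, -0.0618, 0.4572]
tool_rot: [-180.0, -0.0, 97.8]
force: [0.8, 0.0, -7.6]
grip_width: 0.04
grasp_force: 40.0
```

{"op": "drive_tool", "data": {"rows": [0.04,0.009,0,0,0,0,-1,0.04,0.009,0,0,0,0,-1,0.04,0.009,0,0,0,0,-1,0.03,0.008,0,0,0,0,-1,0.008,0.002,0,0,0,0,-1]}}

```text
time_s: 15.62
tool_pos: [0.5375, 0.1013, 0.4574]
tool_rot: [-180.0, -0.1, 98.0]
force: [0.2, 0.3, -7.8]
grip_width: 0.0396
grasp_force: 40.0
```

```bash
python3 - <<'E'
from h import *
np.set_printoptions(precision=4,suppress=True)
o=get_obs();c=read_camera("wrist");print(o["time_s"],o["tool_pos"],o["tool_rot"],o["force"],o["wrist_torque"]);cv2.imwrite("pics/w3.png",c["color"])
E
```

```text
15.625 [0.5375 0.1013 0.4574] [-179.9603   -0.1052   98.05  ] [ 0.1818  0.2581 -7.8412] [-0.0223 -0.0799  0.0138]
```

View pics/w3.png

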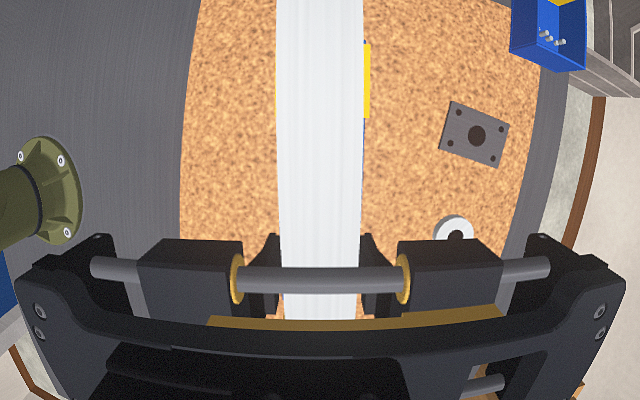

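The wrist view shows the bar over the rest, with the rest's right lip at u≈364–370, v 44–118, and a sliver of the left lip at u≈276. Measuring the sideways offset.

```bash
python3 - <<'E'
from h import *
np.set_printoptions(precision=4,suppress=True)
o=get_obs();c=read_camera("wrist");T=wristT(c,o);hsv=cv2.cvtColor(c["color"],cv2.COLOR_BGR2HSV);m=cv2.inRange(hsv,(18,140,60),(36,255,255));g=c["color"].min(2)
Rt=R.from_euler("xyz",o["tool_rot"],degrees=True).as_matrix()
loc=lambda p:(Rt.T@(p-o["tool_pos"]))[:2]*1000
for v in range(40,125,8):
    x=np.flatnonzero(m[v,255:400])+255;l=x[x<300];r=x[x>340];b=np.flatnonzero(g[v,255:400]>150)+255
    print(v,"L",loc(onz(c,l[0]-.5,v,.233,T)) if len(l) else None,"R",loc(onz(c,r[-1]+.5,v,.233,T)) if len(r) else None,"bar",loc(onz(c,b[0]-.5,v,.293,T)),loc(onz(c,b[-1]+.5,v,.293,T)))
E
```

```text
40 L None R None bar [112.751  -19.3791] [112.7617  21.5334]
48 L None R [122.6858  33.8501] bar [108.754  -19.3399] [108.7666  21.5005]
56 L [116.9413 -29.1532] R [117.0947  33.8117] bar [104.8041 -19.3105] [104.8186  21.4772]
64 L [111.4134 -29.124 ] R [111.5619  33.7886] bar [100.8953 -19.2907] [100.9117  21.4633]
72 L [105.9353 -29.1087] R [106.0791  33.7805] bar [ 97.0217 -19.2803] [97.0399 21.4588]
80 L [100.4992 -29.1073] R [100.6384  33.7874] bar [ 93.1777 -19.2792] [93.1978 21.4636]
88 L [ 95.0973 -29.1195] R [95.2321 33.8091] bar [ 89.3579 -19.2874] [89.3798 21.4774]
96 L [ 89.722  -29.1453] R [89.8525 33.8454] bar [ 85.5569 -19.3048] [85.5806 21.5004]
104 L [ 84.3659 -29.1848] R [84.4694 33.2286] bar [ 81.7694 -19.3313] [82.0476 28.637 ]
112 L [ 79.0218 -29.2378] R [79.123  33.2932] bar [ 77.9904 -19.3671] [78.0179 21.5738]
120 L None R None bar [ 74.2263 -19.8849] [74.2441 21.6243]
```

{"op": "drive_tool", "data": {"rows": [-0.0056,0.0005,0,0,0,0.006,-1,0,0,0.015,0,0,0,-1,0,0,0.015,0,0,0,-1,0,0,0.01,0,0,0,-1,0,0,0,0,0,0,-1]}}

```text
time_s: 16.35
tool_pos: [0.5396, 0.0912, 0.4163]
tool_rot: [-179.9, -0.0, 97.4]
force: [0.3, -0.3, -7.3]
grip_width: 0.0399
grasp_force: 40.0
```

```bash
python3 - <<'E'
from h import *
o=get_obs();print(o["tool_pos"],o["tool_rot"],o["force"])
S=read_camera("scene")["color"];D=read_camera("side")["color"]
f=lambda a,x,y,w,h,k:cv2.resize(a[y:y+h,x:x+w],None,fx=k,fy=k,interpolation=cv2.INTER_CUBIC)
cv2.imwrite("pics/pre.png",np.vstack([f(S,280,155,140,50,5.7),f(D,270,160,140,55,5.7)]))
E
```

```text
[0.53955637 0.09122065 0.4163082 ] [-1.79854064e+02 -1.22963229e-02  9.73898163e+01] [ 0.31076896 -0.33017312 -7.30023129]
```

View pics/pre.png

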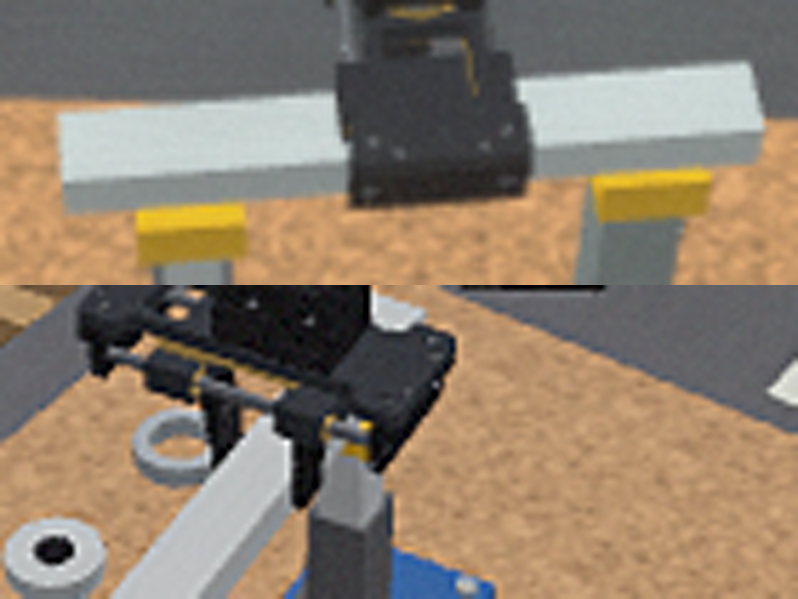

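Now lined up at both ends, so I'm lowering slowly.

{"op": "drive_tool", "data": {"rows": [0,0,0.003,0,0,0,-1,0,0,0.003,0,0,0,-1,0,0,0.002,0,0,0,-1,0,0,0,0,0,0,-1]}}

```text
time_s: 16.95
tool_pos: [0.5399, 0.0914, 0.4095]
tool_rot: [-180.0, 0.0, 97.4]
force: [0.7, -0.1, -8.3]
grip_width: 0.0401
grasp_force: 40.0
```

{"op": "drive_tool", "data": {"rows": [0,0,0.001,0,0,0,-1,0,0,0.001,0,0,0,-1,0,0,0,0,0,0,-1]}}

```text
time_s: 17.32
tool_pos: [0.5399, 0.0915, 0.4076]
tool_rot: [-180.0, 0.0, 97.4]
force: [0.0, -0.1, -6.7]
grip_width: 0.0399
grasp_force: 40.0
```

{"op": "drive_tool", "data": {"rows": [0,0,0.001,0,0,0,-1,0,0,0.001,0,0,0,-1,0,0,0,0,0,0,-1]}}

```text
time_s: 17.7
tool_pos: [0.5399, 0.0915, 0.4056]
tool_rot: [-180.0, 0.0, 97.4]
force: [-0.0, 0.2, -7.4]
grip_width: 0.0396
grasp_force: 40.0
```

```bash
python3 -c "
from h import *
o=get_obs();print(o['tool_pos'],o['tool_rot'],o['force'],o['wrist_torque'])"; python3 red.py
```

```text
[0.53988781 0.09146886 0.40558226] [-1.79984737e+02  3.60966153e-03  9.73938945e+01] [-2.05980066e-03  2.40489304e-01 -7.42629150e+00] [-0.0077465  -0.11741564  0.02207094]
red area 14 sum 2386 cen 314.9279128248114 213.930846605197 rows [215 216 217 218 219] cols [313 314 315 316] [-0.7  0.1 -7.3] [0.5399 0.0915 0.4056]
```

{"op": "drive_tool", "data": {"rows": [0,0,0.001,0,0,0,-1,0,0,0,0,0,0,-1]}}

```text
time_s: 18.0
tool_pos: [0.54, 0.0915, 0.4048]
tool_rot: [180.0, 0.0, 97.4]
force: [-1.2, -0.1, -6.7]
grip_width: 0.0396
grasp_force: 40.0
```

{"op": "drive_tool", "data": {"rows": [0,0,0.0005,0,0,0,-1,0,0,0.0005,0,0,0,-1,0,0,0,0,0,0,-1]}}

```text
time_s: 18.38
tool_pos: [0.54, 0.0914, 0.4041]
tool_rot: [180.0, 0.0, 97.4]
force: [-0.3, -2.3, -3.3]
grip_width: 0.0395
grasp_force: 40.0
```

{"op": "drive_tool", "data": {"rows": [0,0,0.0005,0,0,0,-1,0,0,0,0,0,0,-1]}}

```text
time_s: 18.62
tool_pos: [0.54, 0.0914, 0.4036]
tool_rot: [180.0, 0.0, 97.4]
force: [-1.2, -2.4, -2.2]
grip_width: 0.0396
grasp_force: 40.0
```

```bash
python3 -c "
from h import *
o=get_obs();print(o['tool_pos'],o['tool_rot'],o['force'],o['wrist_torque'])"
```

```text
[0.54003282 0.09137265 0.40359462] [1.79975647e+02 1.55579025e-02 9.73800416e+01] [-1.17855111 -2.36677337 -2.17033699] [0.07234852 0.17820706 0.18937753]
```

Contact is probably at the rest end, so I'll pitch the prop end down a little.

{"op": "drive_tool", "data": {"rows": [-0.0018,0,0.0008,0,0.01,0,-1,0,0,0,0,0,0,-1]}}

```text
time_s: 18.88
tool_pos: [0.5403, 0.0894, 0.4025]
tool_rot: [180.0, -0.6, 97.4]
force: [0.5, -1.9, -2.0]
grip_width: 0.0393
grasp_force: 40.0
```

```bash
python3 -c "
from h import *
o=get_obs();print(o['tool_pos'],o['tool_rot'],o['force'],o['wrist_torque'])"
```

```text
[0.5402851 0.0894144 0.4024594] [179.98512569  -0.5890997   97.35763023] [ 0.47971186 -1.88246523 -1.95165263] [0.09278013 0.0505349  0.07350575]
```

{"op": "drive_tool", "data": {"rows": [-0.0018,0,0.0011,0,0.01,0,-1,0,0,0,0,0,0,-1]}}

```text
time_s: 19.12
tool_pos: [0.5406, 0.0876, 0.4015]
tool_rot: [180.0, -1.2, 97.4]
force: [-0.6, -1.7, 0.4]
grip_width: 0.0398
grasp_force: 40.0
```

```bash
python3 -c "
from h import *
o=get_obs();print(o['tool_pos'],o['tool_rot'],o['force'],o['wrist_torque'])
S=read_camera('scene')['color'];D=read_camera('side')['color']
f=lambda a,x,y,w,h,k:cv2.resize(a[y:y+h,x:x+w],None,fx=k,fy=k,interpolation=cv2.INTER_CUBIC)
cv2.imwrite('pics/last.png',np.vstack([f(S,280,155,140,90,5.5)]))"
```

```text
[0.54055855 0.08764872 0.40148494] [179.97477189  -1.15439299  97.36442917] [-0.62631867 -1.67821471  0.39323078] [-0.01206329  0.06144056  0.12020038]
```

Weight is supported. Easing the grip, then opening.

{"op": "drive_tool", "data": {"rows": [0,0,0,0,0,0,-1,0,0,0,0,0,0,-1], "grip_force": 10}}

```text
time_s: 19.48
tool_pos: [0.5405, 0.0877, 0.4012]
tool_rot: [180.0, -1.1, 97.4]
force: [0.6, -2.9, -2.5]
grip_width: 0.0401
grasp_force: 10.0
```

{"op": "drive_tool", "data": {"rows": [0,0,0,0,0,0,-1,0,0,0,0,0,0,-1,0,0,0,0,0,0,-1], "grip_force": 3}}

```text
time_s: 19.85
tool_pos: [0.5405, 0.0877, 0.4012]
tool_rot: [180.0, -1.1, 97.4]
force: [1.6, -2.4, -3.2]
grip_width: 0.04
grasp_force: 3.0
```

```bash
python3 -c "
from h import *
o=get_obs();print(o['tool_pos'],o['tool_rot'],o['force'],o['wrist_torque'])"; python3 red.py
```

```text
[0.54050841 0.08772755 0.40122569] [179.98252073  -1.12532277  97.38075093] [ 1.57424778 -2.44524451 -3.24082091] [-0.56490886 -0.52165005 -0.01627844]
red area 15 sum 2591 cen 314.8294094944037 214.266692396758 rows [215 216 217 218 219 220] cols [313 314 315] [ 1.7 -2.5 -2.7] [0.5405 0.0877 0.4012]
```

{"op": "drive_tool", "data": {"rows": [0,0,0,0,0,0,0.1,0,0,0,0,0,0,0.5,0,0,0,0,0,0,0.9,0,0,0,0,0,0,0.9,0,0,0,0,0,0,0.9]}}

```text
time_s: 20.52
tool_pos: [0.5404, 0.088, 0.4013]
tool_rot: [180.0, -1.1, 97.4]
force: [0.1, -0.4, -0.5]
grip_width: 0.0783
grasp_force: 0.0
```

```bash
python3 -c "
from h import *
o=get_obs();print(o['tool_pos'],o['tool_rot'],o['force'],o['grip_width'])"; python3 red.py
```

```text
[0.54038392 0.08795958 0.40134426] [179.99915493  -1.14751643  97.39193382] [ 0.14318973 -0.4465604  -0.50253778] 0.0783074540737301
red area 17 sum 2601 cen 314.86658977316415 214.34217608612073 rows [215 216 217 218 219 220] cols [313 314 315 316] [0.1 0.2 0.4] [0.5404 0.0879 0.4013]
```

{"op": "drive_tool", "data": {"rows": [0,0,-0.01,0,0,0,0.9,0,0,-0.03,0,0,0,0.9,0,0,-0.04,0,0,0,0.9,0,0,-0.05,0,0,0,0.9,0,0,0,0,0,0,0.9]}}

```text
time_s: 21.2
tool_pos: [0.5411, 0.0861, 0.5361]
tool_rot: [179.5, -1.1, 97.4]
force: [0.5, 0.2, 0.4]
grip_width: 0.083
grasp_force: 0.0
```

```bash
python3 red.py; python3 -c "
from h import *
S=read_camera('scene')['color'];D=read_camera('side')['color']
f=lambda a,x,y,w,h,k:cv2.resize(a[y:y+h,x:x+w],None,fx=k,fy=k,interpolation=cv2.INTER_CUBIC)
cv2.imwrite('pics/last.png',np.vstack([f(S,280,160,140,55,5.4),f(D,250,150,140,55,5.4)]))"
```

```text
red area 16 sum 2596 cen 314.807781201849 214.34360554699538 rows [215 216 217 218 219 220] cols [313 314 315 316] [ 0.4  0.6 -1.9] [0.5409 0.0858 0.5336]
```

View pics/last.png

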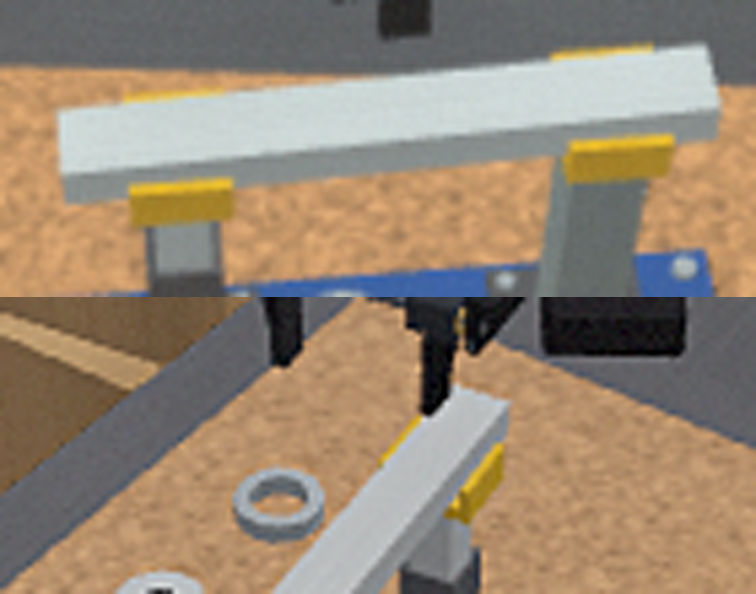

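The last view shows the bar resting between both pairs of lips, overhanging the prop by about 34 mm and the rest by about 23 mm. The button is still out and the gripper is clear. Signing off.

```bash
python3 -c "
from cell import *
print(sign_off())"
```

```text
the job is handed in; nothing more can be done
None
```

The red button is popped out through the sleeve's upper hole, and the bar rests in both yellow saddles, about 5 mm off centre. The arm let go and backed away, and I handed the job in at about 21 s.

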